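# Sweep a metal-detector probe along a glued panel joint

### The arm

A 6-joint arm with a two-finger parallel gripper is mounted at the origin on the work surface. World frame = base frame: x ahead of the robot, y to its left, z up, the work surface at z = 0. Lengths are in m, angles in degrees, forces in N, time in s.
With the tool pointing down it reaches from about 0.4 to 0.825 m from the base axis. Payload 7 kg.
Tool frame: the origin (TCP) lies between the finger pads; the fingertips stand 25 mm ahead of it and the grasp point (between the pads) lies 6 mm ahead of it; z points along the fingers, y is the line along which they close (so a half turn about z gives the same grasp; the last joint's range is limited). The gripper opens to 88 mm and grips with 3 to 60 N. Pads are 19 mm wide; open, the fingers measure 130 mm over their backs; the gripper's body (78 mm by 193 mm) begins 47 mm behind the grasp point.
Start: joints at [-56.03, 20.546, 0.682, 0, -70.136, -16.507], TCP at [0.203, -0.644, 0.252] pointing down, gripper open.
Joint ranges: [-176.03, 176.03], [-82.01, 121.73], [-58.28, 71.71], [-173.87, 95.51], [-174.79, -0.11], [-173.66, 173.66]. Speed limits (degrees/s): [136.94, 136.94, 172.46, 180, 180, 180].

### API

Orientations are given as [roll, pitch, yaw] about the fixed x, y, z axes, in that order (R = Rz(yaw) Ry(pitch) Rx(roll)).
In Python, from plant import ctrl, optics, close_job, get_obs gives the robot as it stands (ctrl), with the cameras (optics), the job as plain functions and the readings as plain functions.
- The arm moves only by the tool drive_effector, called after "Emit:" by a JSON object that holds its "name" and its "arguments", one argument or row to a line. Schema: {"type":"object","properties":{"ticks":{"type":"object","properties":{"rows":{"type":"array","items":{"type":"array","items":{"type":"number"},"minItems":5,"maxItems":5},"minItems":1,"maxItems":8}},"additionalProperties":false,"required":["rows"]},"only":{"type":"string"},"quiet":{"type":"boolean"},"lines":{"type":"string"}},"required":["ticks"],"additionalProperties":false}. ticks is an object whose key "rows" holds a list of rows, 1 to 8 of them, each of 5 numbers: dx, dy, dz in shares of 0.8 m (1.0 is 0.8 m), then a turn about the tool's z in a scale on which 1.0 is 120 degrees, then the finger opening in m; each row is the pose to reach, as a shift and turn from the pose commanded when the call began, along the tool's axes at that moment; what a row does not reach only later rows make up. A row lasts 1/8 s, in which the tool goes at most 0.0625 m and 10.7 degrees, less where a joint would pass 70% of its speed; a pose out of reach is approached as far as the arm can. The fingers move at their own pace and stop on an object; the grip force is fixed at half the most. Time passes only in rows, so rows that do not move let the fingers close. The tool returns the time, the measured TCP pose, the force, the opening and the grip force at its end. only (a regular expression) keeps the lines of the reply that match it, lines (a string "A,B") keeps lines A to B, and quiet returns only ok. Shift and turn numbers lie between -1 and 1, and a call with a number outside is refused. Input that does not fit is refused with a message, and nothing moves.
- get_obs(): the state, without advancing time (a new reading comes with each control period).
- optics.snapshot(name): name is "scene" or "top" or "wrist"; returns a dict with "frame" (480x640x3 uint8, red, green, blue), "z_map" (480x640 float32, m along the optical axis (not along the pixel's ray), 0 where there is no reading), "fovy" (degrees; the focal length in pixels is half the picture's height over the tangent of half this angle, whatever the lens; pixels are square), "cx", "cy" (the principal point, pixels), "k1" (the pictures are not rectified: a ray, as slopes to the right and down, at radius r is drawn at 1 + k1 r^2 times it, then the intrinsics apply), "R" (3x3) and "t" (3): a world point X has camera coordinates R X + t; the wrist camera has in their place "T_tool_cam" (4x4, takes a point from camera to tool coordinates, whose origin is the TCP and whose axes are the flange's). Camera axes: x right, y down, z forward; pixel columns grow to the right and rows downward; lengths in m; the calibration is good to about 2 mm. A picture is of the moment at which its call begins: read the wrist's pose just before it.
- close_job(): hands the job in; it is judged then, once.
The state is a dict: "clock": time; "joint_pos": joint angles; "qvel": joint speeds; "tau": joint torques, N m; "tool_pos": TCP position; "orientation": TCP orientation; "force": force on the tool from outside, world axes, zero at the start; "moment": the same for the moment, N m; "opening": finger opening in m; "gripper_force": force on a finger pad.
Only numpy, scipy, OpenCV 4.12 (cv2) and the standard library are available. Lean on these libraries where they do the work, as an engineer would, in place of code of your own. Each camera call takes 0.05 s, during which the arm holds its last target. There are 200 camera calls.

### The job

Check the glued joint of the clamped panel for buried staples before it is planed: take the metal-detector probe out of its wooden rest and, holding it upright, guide its tip slowly and steadily (about 3 cm a second) along the dark seam from the end at the square bench dog to the end at the round one. Keep the tip right over the seam and just above the wood, no more than a centimetre off it and never pressing on it, then put the probe back upright, fully down in the rest it came from, and let go.

Things in the scene. Friction and masses are not known exactly. Their poses are not given: they have to be found in the camera images.
- probe: metal-detector probe, 138 mm long, upright in its rest, handle up. Origin: centre of its tip (lower end); z up towards the handle. From the tip: grey shank 18 mm dia. to 60 mm, black flange 46 mm dia. at 60-68 mm, straight round black handle 28 mm dia. at 68-138 mm (grip about 110 mm up). About 120 g. Not the awl with the short pear-shaped black handle in the other rest.
- rest_mouth (a point): centre of the mouth of the upright 30 mm dia. hole in the top of the probe's rest, a fixed wooden block 70 x 70 x 70 mm. The probe hangs in the through hole by its flange on the block's top, tip 60 mm below this point and 10 mm above the bench. The awl's rest is the same block; the two may change sides.
- panel: fixed wooden panel of a 100 and a 60 mm wide board, 300 mm long, 30 mm thick, flat on the bench. Origin: on the bench under the middle of the seam; z up. The seam, a straight dark line 5 mm wide and 3 mm deep between the boards, runs along the panel's y axis from y = -150 to +150 mm at x = 0; the wood's top is at z = 30 mm. Wide board on the -x side.
- square_dog: square bench dog, a fixed dark wooden block 50 x 50 x 22 mm high against one end of the panel, in line with the seam: the seam is followed from this end. Origin: centre of its underside, 25 mm beyond the seam's end, at y = +175 or -175 mm in the panel's frame. A round dog, 50 mm dia. and as high, is at the other end.

How it is judged:
By the outcome, as a careful person would: the job done as asked, in the order asked, and still so for the second after the job is handed in, with the robot touching nothing.
It also fails if it takes over 69 s, if anything falls off the work surface, if the arm or the gripper's body presses on something with over 40 N, if the wrist force passes 120 N, or if a joint passes its speed limit or range.

## Working session

There is one attempt and no reset: what is moved stays moved. The work goes in short steps, Python scripts to look and compute and a tool call to move; the robot and the scene stay as the last step left them, time stands still between calls to the robot, and variables do not carry over. Pictures are saved under pics/ and viewed, at most 10 in all, crops included, and the job is handed in when it is done.

```bash
ls; mkdir -p pics
```

Run:
```python
from plant import ctrl, optics, close_job, get_obs
import cv2,numpy as np
o=get_obs();print(o)
for n in ["top","scene"]:
    s=optics.snapshot(n);np.savez(f'pics/{n}0.npz',**s)
    cv2.imwrite(f'pics/{n}0.png',s['frame'][:,:,::-1])
    print(n,{k:s[k] for k in s if k not in('frame','z_map')})
```

```text
pics
plant.py
{'clock': 0.0, 'joint_pos': array([-5.60310796e+01,  2.05913723e+01,  6.34074057e-01, -2.00508039e-02,
       -7.01346609e+01, -1.65064521e+01]), 'qvel': array([ 0.02856034, -0.06179038, -0.00730997, -0.03936389,  0.03815164,
       -0.09884188]), 'tau': array([ 4.92872332e-04, -5.82720244e+01,  2.93052399e+01,  6.99735001e+00,
        6.73428556e-03, -2.09383011e-04]), 'tool_pos': array([ 0.20239769, -0.64348077,  0.25062585]), 'orientation': array([ 1.79906475e+02, -8.05805973e-03, -1.62544354e+02]), 'force': array([-0.16179868, -0.23965995, -0.40889363]), 'moment': array([0.08703152, 0.0337256 , 0.02877756]), 'gripper_force': 0.0, 'opening': 0.08780941701909355}
top {'fovy': 53.44670854998225, 'cx': 323.1987755953032, 'cy': 233.8676886641742, 'k1': -0.10426227145972163, 'R': array([[-0.01449052, -0.99989095,  0.00284771],
       [-0.99274321,  0.0140468 , -0.1194303 ],
       [ 0.11937728, -0.00455765, -0.9928385 ]]), 't': array([0.01124683, 0.50143675, 0.93993748])}
scene {'fovy': 57.99900176751085, 'cx': 317.092135520809, 'cy': 239.4286983950024, 'k1': 0.02153729309012019, 'R': array([[ 0.69020021,  0.72353939, -0.0106969 ],
       [ 0.57888435, -0.5609597 , -0.59179145],
       [-0.43418495,  0.40226231, -0.80602014]]), 't': array([-0.33955634, -0.24914814,  1.14712272])}
```

View pics/top0.png

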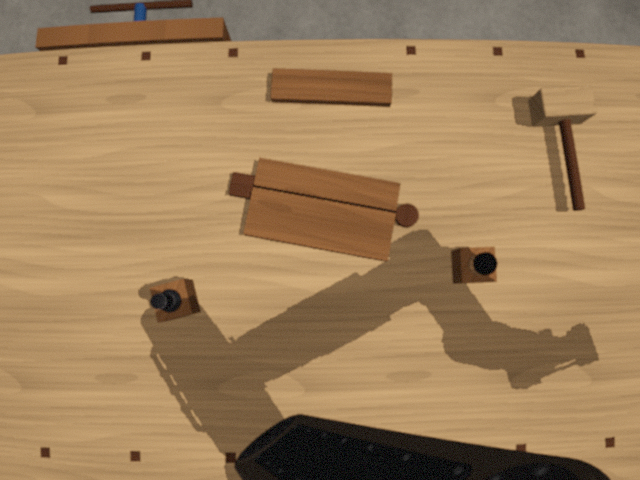

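View pics/scene0.png

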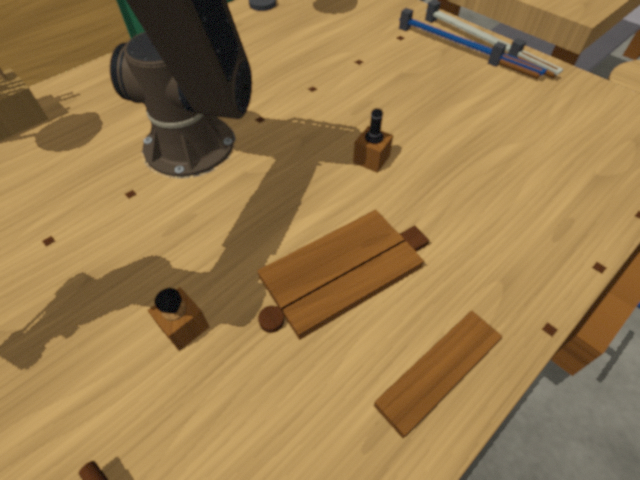

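The top view shows the probe (flange, straight handle) in the left rest at about (165,300) and the awl in the right rest at (485,263). The square dog is at (241,185), the round dog at (406,215), and the seam runs from (253,188) to (398,210). The scene view agrees, with the probe at (376,125), the awl at (168,300) and the square dog at (415,238).

Create h.py:
```python
import numpy as np,cv2
from scipy.spatial.transform import Rotation as Ro
def cam(s,obs=None):
    """K, dist-k1, camera->world R, centre"""
    f=240/np.tan(np.radians(s['fovy']/2))
    if 'R' in s: R=s['R'].T; c=-R@s['t']
    else:
        T=s['T_tool_cam'];Rt=Ro.from_euler('xyz',obs['orientation'],degrees=True).as_matrix()
        R=Rt@T[:3,:3]; c=Rt@T[:3,3]+obs['tool_pos']
    return f,R,c
def rays(s,uv):
    f=240/np.tan(np.radians(s['fovy']/2))
    K=np.array([[f,0,s['cx']],[0,f,s['cy']],[0,0,1.]])
    p=cv2.undistortPointsIter(np.float64(uv).reshape(-1,1,2),K,np.array([float(s['k1']),0,0,0]),None,None,(3,50,1e-10)).reshape(-1,2)
    return np.c_[p,np.ones(len(p))]
def onplane(s,uv,z,obs=None):
    f,R,c=cam(s,obs);d=rays(s,uv)@R.T
    return c+d*((z-c[2])/d[:,2])[:,None]
def cloud(s,uv,obs=None):
    f,R,c=cam(s,obs);uv=np.int32(uv).reshape(-1,2)
    d=rays(s,uv)*s['z_map'][uv[:,1],uv[:,0]][:,None]
    return d@R.T+c
```

Run:
```python
import numpy as np,cv2
from h import *
for n,box,pbox in [('top',(225,420,150,265),(145,200,275,325)),('scene',(255,430,205,340),(355,395,103,172))]:
    s=dict(np.load(f'pics/{n}0.npz'))
    g=s['frame'].max(2).astype(int)
    x0,x1,y0,y1=pbox
    yy,xx=np.mgrid[y0:y1,x0:x1]; uv=np.c_[xx.ravel(),yy.ravel()]
    P=cloud(s,uv); black=g[uv[:,1],uv[:,0]]<45
    for lo,hi in [(.14,.156),(.085,.14),(.073,.085)]:
        m=(P[:,2]>lo)&(P[:,2]<hi)
        if m.any(): print(n,lo,m.sum(),P[m].mean(0),P[m].min(0),P[m].max(0))
    # block top
    m=(abs(P[:,2]-.07)<.004)&~black
    print('blocktop',m.sum(),cv2.minAreaRect(np.float32(P[m,:2])),P[m,2].mean())
    # seam
    x0,x1,y0,y1=box
    yy,xx=np.mgrid[y0:y1,x0:x1]; uv=np.c_[xx.ravel(),yy.ravel()];P=cloud(s,uv)
    m=abs(P[:,2]-.03)<.004
    print('panel',m.sum(),cv2.minAreaRect(np.float32(P[m,:2])),np.median(P[m,2]))
    m=abs(P[:,2]-.022)<.0035
    print('bench z',np.median(P[P[:,2]<.01][:,2]))
```

```text
top 0.14 198 [0.3717022  0.30182289 0.14663733] [0.358498   0.28904776 0.14002636] [0.38536962 0.31579941 0.15258558]
top 0.085 133 [0.37147574 0.29240074 0.11159457] [0.35763707 0.28837931 0.08607762] [0.38349553 0.30464186 0.13980692]
top 0.073 206 [0.37089804 0.29657137 0.0770418 ] [0.33521218 0.2708812  0.07301226] [0.39292216 0.3299794  0.08454379]
blocktop 735 ((0.3711957037448883, 0.30362606048583984), (0.06945209950208664, 0.07183723896741867), 15.129549980163574) 0.06945086185014042
panel 10878 ((0.5565370917320251, 0.0047274380922317505), (0.30103665590286255, 0.1658816635608673), 78.65906524658203) 0.0291781291166468
bench z -0.000904748683977108
scene 0.14 107 [0.37625574 0.30042939 0.14644998] [0.35991144 0.28851113 0.140549  ] [0.38807181 0.31652574 0.15040814]
scene 0.085 220 [0.37996034 0.2959289  0.11259784] [0.35973347 0.28776679 0.08539841] [0.38858736 0.31249727 0.13989546]
scene 0.073 147 [0.38009305 0.29656773 0.07820498] [0.3401273  0.2682096  0.07304986] [0.40480324 0.33248102 0.08474555]
blocktop 377 ((0.37391674518585205, 0.30410778522491455), (0.07032892853021622, 0.0746423751115799), 14.51688003540039) 0.07044672541481038
panel 10151 ((0.5574076771736145, 0.00735105574131012), (0.3350706100463867, 0.16741058230400085), 78.73854064941406) 0.030631682431736307
bench z 0.0008426103530677631
```

Run:
```python
import numpy as np,cv2
from h import *
for n,(x0,x1),a,b in [('top',(258,394),(253,188),(398,210)),('scene',(288,398),(281,304),(404,241))]:
    s=dict(np.load(f'pics/{n}0.npz'));g=s['frame'].sum(2).astype(float)
    pts=[]
    for x in range(x0,x1):
        yc=a[1]+(b[1]-a[1])*(x-a[0])/(b[0]-a[0]); ys=np.arange(int(yc)-7,int(yc)+8)
        v=g[ys,x]; w=np.clip(np.median(v)-v-25,0,None)
        if w.sum()>0:
            k=ys[w.argmax()];sel=abs(ys-k)<=2;pts.append((x,(w*ys)[sel].sum()/w[sel].sum()))
    P=onplane(s,np.array(pts),.029)
    vx,vy,cx,cy=cv2.fitLine(np.float32(P[:,:2]),cv2.DIST_HUBER,0,.01,.01).ravel()
    d=(P[:,:2]-[cx,cy])@[-vy,vx]
    print(n,len(pts),'ang',np.degrees(np.arctan2(vy,vx)),'rms',d.std(),'x at y=0',cx-vx/vy*cy)
    # panel top ends
    yy,xx=np.mgrid[150:340,225:440];uv=np.c_[xx.ravel(),yy.ravel()]
    C=cloud(s,uv);u=np.array([vx,vy])*np.sign(vy)
    al=(C[:,:2]-[cx-vx/vy*cy,0])@u;ac=(C[:,:2]-[cx-vx/vy*cy,0])@[-u[1],u[0]]
    zm=np.median(C[(abs(al)<.1)&(abs(ac)<.06),2])
    m=(abs(C[:,2]-zm)<.0035)&(abs(ac)<.12)&(abs(al)<.2)
    m&=(abs(ac)>.03)
    print('along',np.percentile(al[m],[.3,99.7]),'across',np.percentile(ac[m],[.3,99.7]),zm)
```

```text
top 136 ang 78.68277 rms 0.0003043217673407883 x at y=0 0.5750943
along [-0.14794452  0.15028065] across [-0.06186049  0.10184171] 0.029087501088134238
scene 110 ang 78.58194 rms 0.00015613032109006633 x at y=0 0.5755823
along [-0.14757422  0.15048187] across [-0.06365261  0.10131673] 0.030645569531162264
```

The rows are not in the units I measure in: shifts go in shares of 0.8 m and turns go in shares of 120 degrees. I convert before sending: -0.391 m is -0.4888, 0.321 m is 0.4013, -61.2 degrees is -0.51.

Emit:
{"name": "drive_effector", "arguments": {
  "ticks": {"rows":[[-0.4888,0.4013,0,-0.0833,0.088],[-0.4888,0.4013,0,-0.1667,0.088],[-0.4888,0.4013,0,-0.25,0.088],[-0.4888,0.4013,0,-0.3333,0.088],[-0.4888,0.4013,0,-0.4167,0.088],[-0.4888,0.4013,0,-0.51,0.088],[-0.4888,0.4013,0,-0.51,0.088],[-0.4888,0.4013,0,-0.51,0.088]]}
}}

```text
clock: 1.1
tool_pos: [0.4766, -0.2233, 0.2516]
orientation: [-180.0, 0.0, -101.3]
force: [0.4, -0.3, 0.7]
opening: 0.0877
gripper_force: 0.0
```

Add to h.py:
```python
def shift(obs,target):
    Rt=Ro.from_euler('xyz',obs['orientation'],degrees=True).as_matrix()
    return Rt.T@(np.array(target)-obs['tool_pos'])
```

Run:
```python
from h import *
from plant import ctrl, optics, close_job, get_obs
o=get_obs();print(o['tool_pos'],o['orientation'],o['joint_pos'].round(1),shift(o,[.373,.302,.252]))
```

```text
[ 0.47658966 -0.22330588  0.251584  ] [-1.79994946e+02  3.87887795e-03 -1.01318868e+02] [ -3.7   6.5 -18.   -0.  -65.5  -7.6] [-4.94757304e-01  2.04676100e-01 -4.00556767e-04]
```

To row units: -0.495 m is -0.6188, 0.205 m is 0.2563.

Emit:
{"name": "drive_effector", "arguments": {
  "ticks": {"rows":[[-0.6188,0.2563,0,0,0.088],[-0.6188,0.2563,0,0,0.088],[-0.6188,0.2563,0,0,0.088],[-0.6188,0.2563,0,0,0.088],[-0.6188,0.2563,0,0,0.088],[-0.6188,0.2563,0,0,0.088],[-0.6188,0.2563,0,0,0.088],[-0.6188,0.2563,0,0,0.088]]}
}}

```text
clock: 2.1
tool_pos: [0.3782, 0.2672, 0.2517]
orientation: [-180.0, 0.0, -101.3]
force: [0.6, 0.5, -0.3]
opening: 0.0875
gripper_force: 0.0
```

Emit:
{"name": "drive_effector", "arguments": {
  "ticks": {"rows":[[-0.0438,0.015,0,0,0.088],[-0.0438,0.015,0,0,0.088]]}
}}

```text
clock: 2.35
tool_pos: [0.3736, 0.3041, 0.2509]
orientation: [180.0, -0.1, -101.2]
force: [-0.1, -1.3, 0.3]
opening: 0.0879
gripper_force: 0.0
```

Run:
```python
from h import *
from plant import ctrl, optics, close_job, get_obs
o=get_obs();print(o['tool_pos'],o['orientation'],o['joint_pos'].round(1),shift(o,[.373,.302,.252]))
s=optics.snapshot('wrist');print(s['T_tool_cam'],s['fovy'],s['cx'],s['cy'],s['k1'])
cv2.imwrite('pics/w1.png',s['frame'][:,:,::-1]);np.savez('pics/w1.npz',**s,tool_pos=o['tool_pos'],orientation=o['orientation'])
```

```text
[0.37363654 0.30408901 0.25092128] [ 1.79977072e+02 -5.83051333e-02 -1.01166882e+02] [ 62.6   2.1 -22.9  -0.  -65.1 -73.8] [ 0.00217383  0.00022034 -0.00107642]
[[ 1.37538330e-03 -9.62666196e-01 -2.70687833e-01  7.26946169e-02]
 [ 9.99999044e-01  1.28491812e-03  5.11418425e-04 -5.10874872e-04]
 [-1.44513528e-04 -2.70688278e-01  9.62667043e-01 -1.33789910e-01]
 [ 0.00000000e+00  0.00000000e+00  0.00000000e+00  1.00000000e+00]] 64.38337731009881 319.29627474986853 236.43627978385337 0.02644233077458122
```

View pics/w1.png

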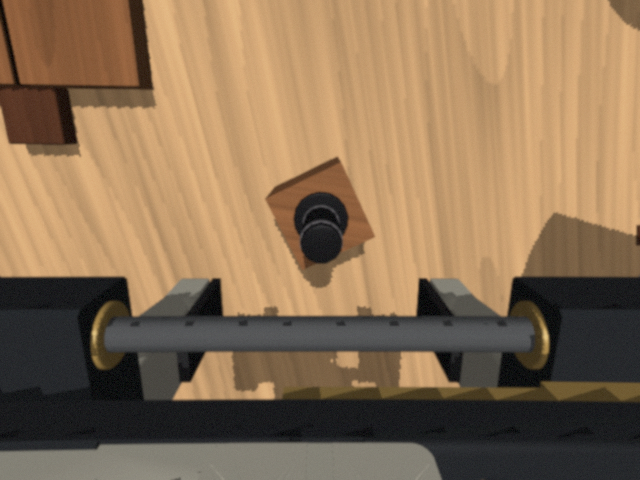

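The wrist view shows the probe midway between the fingers: handle top at about (321,242), flange at (321,215), rest around it. The square dog is at (38,115) beside the seam's end at (8,85).

Run:
```python
from h import *
s=dict(np.load('pics/w1.npz'));o=s
yy,xx=np.mgrid[150:275,255:385];uv=np.c_[xx.ravel(),yy.ravel()];P=cloud(s,uv,o)
for lo,hi in [(.143,.155),(.073,.085),(.065,.073)]:
    m=(P[:,2]>lo)&(P[:,2]<hi);r=cv2.minEnclosingCircle(np.float32(P[m,:2]))
    print(lo,m.sum(),P[m].mean(0),r,cv2.minAreaRect(np.float32(P[m,:2])))
print('ray top disc',onplane(s,[(321,242)],.148,o))
from plant import ctrl, optics, close_job, get_obs
o=get_obs();print(o['tool_pos'],o['orientation'])
```

```text
0.143 1372 [0.37245617 0.30230531 0.14814025] ((0.3723925054073334, 0.3031824827194214), 0.01443883404135704) ((0.37243640422821045, 0.30320167541503906), (0.02700875699520111, 0.027603277936577797), 61.62395477294922)
0.073 1018 [0.37105825 0.29451136 0.07829546] ((0.3831380009651184, 0.2970625162124634), 0.034907083958387375) ((0.3818129897117615, 0.2965255081653595), (0.03562410920858383, 0.06581702083349228), 79.50387573242188)
0.065 3780 [0.37137919 0.29601977 0.07054247] ((0.37253817915916443, 0.30324888229370117), 0.04917484521865845) ((0.3727104961872101, 0.3034871816635132), (0.07014447450637817, 0.07023516297340393), 14.604073524475098)
ray top disc [[0.37240275 0.30178709 0.148     ]]
[0.37370639 0.30267553 0.25092624] [ 1.79963582e+02 -7.72388124e-02 -1.01227967e+02]
```

To row units: 0.125 m is 0.1563, 0.0013 m is 0.0016.

Emit:
{"name": "drive_effector", "arguments": {
  "ticks": {"rows":[[0,0.0016,0.05,0,0.088],[0,0.0016,0.1,0,0.088],[0,0.0016,0.1313,0,0.088],[0,0.0016,0.15,0,0.088],[0,0.0016,0.1563,0,0.088],[0,0.0016,0.1563,0,0.088]]}
}}

```text
clock: 3.15
tool_pos: [0.3732, 0.3017, 0.1268]
orientation: [-180.0, -0.0, -101.4]
force: [-0.2, -0.5, 0.8]
opening: 0.0874
gripper_force: 0.0
```

Emit:
{"name": "drive_effector", "arguments": {
  "ticks": {"rows":[[0,0,0,0,0.02],[0,0,0,0,0.02],[0,0,0,0,0.02],[0,0,0,0,0.02],[0,0,0,0,0.02],[0,0,0,0,0.02],[0,0,0,0,0.02]]}
}}

```text
clock: 4.03
tool_pos: [0.373, 0.3022, 0.1265]
orientation: [180.0, -0.0, -101.3]
force: [0.3, -0.3, 0.6]
opening: 0.0273
gripper_force: 30.0
```

To row units: -0.1 m is -0.125, -0.08 m is -0.1.

Emit:
{"name": "drive_effector", "arguments": {
  "ticks": {"rows":[[0,0,-0.0125,0,0.02],[0,0,-0.0375,0,0.02],[0,0,-0.0688,0,0.02],[0,0,-0.1,0,0.02],[0,0,-0.125,0,0.02],[0,0,-0.125,0,0.02],[0,0,-0.125,0,0.02]]}
}}

```text
clock: 4.9
tool_pos: [0.3727, 0.3019, 0.2261]
orientation: [180.0, -0.0, -101.3]
force: [-0.6, -1.1, -1.1]
opening: 0.0276
gripper_force: 30.0
```

Run:
```python
from h import *
from plant import ctrl, optics, close_job, get_obs
o=get_obs();print(o['tool_pos'],o['orientation'])
u=np.array([.1971,.9804]);S=np.array([.5753,0])+.153*u
print(S,shift(o,[*S,.2265]))
```

```text
[0.37271768 0.30188506 0.22614595] [ 1.79971737e+02 -2.21897244e-02 -1.01348419e+02]
[0.6054563 0.1500012] [ 0.10311738 -0.258075   -0.00044141]
```

To row units: -0.258 m is -0.3225, 0.103 m is 0.1288.

Emit:
{"name": "drive_effector", "arguments": {
  "ticks": {"rows":[[0.0075,-0.0188,0,0,0.02],[0.025,-0.0625,0,0,0.02],[0.0475,-0.1188,0,0,0.02],[0.07,-0.175,0,0,0.02],[0.0925,-0.2313,0,0,0.02],[0.1125,-0.2813,0,0,0.02],[0.1238,-0.31,0,0,0.02],[0.1288,-0.3225,0,0,0.02]]}
}}

```text
clock: 5.9
tool_pos: [0.6067, 0.1486, 0.225]
orientation: [179.9, -0.1, -101.5]
force: [0.6, -0.7, -0.9]
opening: 0.0275
gripper_force: 30.0
```

Emit:
{"name": "drive_effector", "arguments": {
  "ticks": {"rows":[[0,0,0.0188,0,0.02],[0,0,0.0438,0,0.02],[0,0,0.0625,0,0.02],[0,0,0.0688,0,0.02],[0,0,0.0688,0,0.02],[0,0,0.0688,0,0.02]]}
}}

```text
clock: 6.65
tool_pos: [0.6061, 0.1508, 0.1723]
orientation: [-179.9, 0.0, -101.3]
force: [0.3, 0.8, -0.7]
opening: 0.0273
gripper_force: 30.0
```

Run:
```python
from h import *
from plant import ctrl, optics, close_job, get_obs
o=get_obs();print(o['tool_pos'],o['orientation'])
s=optics.snapshot('wrist')
cv2.imwrite('pics/w2.png',s['frame'][:,:,::-1]);np.savez('pics/w2.npz',**s,tool_pos=o['tool_pos'],orientation=o['orientation'])
```

```text
[0.60609391 0.15082577 0.17232087] [-1.79939880e+02  3.90760361e-02 -1.01315487e+02]
```

View pics/w2.png

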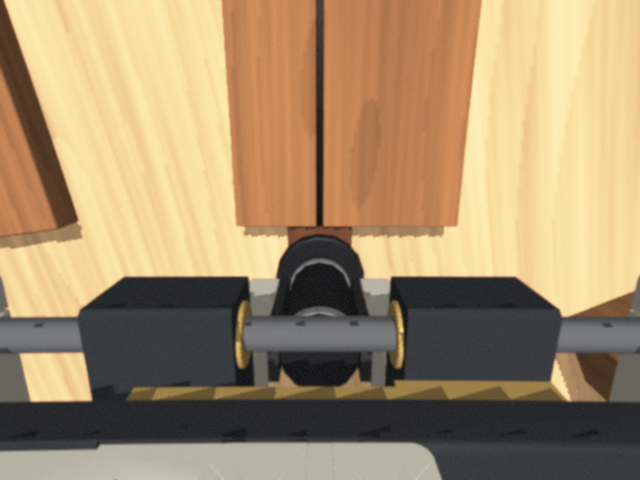

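The wrist view shows the seam running straight up the image, from (321,0) to the panel edge at (319.5,225). The black flange is centred at about (320,260) and hides the tip; the square dog lies under it at the panel edge.

Run:
```python
from h import *
from plant import ctrl, optics, close_job, get_obs
s=dict(np.load('pics/w2.npz'));o=s
Rt=Ro.from_euler('xyz',o['orientation'],degrees=True).as_matrix()
tl=lambda P:(P-o['tool_pos'])@Rt
g=s['frame'].sum(2).astype(float)
pts=[]
for y in range(5,222,3):
    xs=np.arange(312,329);v=g[y,xs];w=np.clip(np.median(v)*.7-v,0,None);pts.append(((w*xs).sum()/w.sum(),y))
P=onplane(s,pts,.0295,o);T=tl(P);c=np.polyfit(T[:,0],T[:,1],1);print('seam tool y = %.5f*x%+.5f'%tuple(c),'rms',(T[:,1]-np.polyval(c,T[:,0])).std(),'end x',T[-1,0])
cw=np.polyfit(P[:,1],P[:,0],1);print('seam world x=',cw,'ang',np.degrees(np.arctan(1/cw[0])))
yy,xx=np.mgrid[100:200,240:460];uv=np.c_[xx.ravel(),yy.ravel()];Q=cloud(s,uv,o);print('wood z',np.median(Q[:,2]),'end of board:')
e=tl(cloud(s,[(270,y) for y in range(215,232)],o));print(np.c_[e[:,0],e[:,2]][6:14].round(4).tolist())
yy,xx=np.mgrid[225:270,270:370];uv=np.c_[xx.ravel(),yy.ravel()];Q=cloud(s,uv,o);T=tl(Q);m=(Q[:,2]>.09)&(Q[:,2]<.13)
print('flange',m.sum(),'z',np.percentile(Q[m,2],[5,50,95]),'tool y range',T[m,1].min(),T[m,1].max(),'x max',T[m,0].max())
s=optics.snapshot('scene');f=s['frame'];cv2.imwrite('pics/s2.png',f[:,:,::-1]);np.savez('pics/s2.npz',**s)
# expected tip pixel and crop
tip=np.r_[o['tool_pos'][:2],.056];x=s['R']@tip+s['t'];F=240/np.tan(np.radians(s['fovy']/2));u=F*x[0]/x[2]+s['cx'];v=F*x[1]/x[2]+s['cy'];print(u,v)
u,v=int(u),int(v);cv2.imwrite('pics/s2c.png',cv2.resize(f[v-75:v+45,u-80:u+80,::-1],None,fx=5,fy=5,interpolation=cv2.INTER_CUBIC))
```

```text
seam tool y = -0.00061*x-0.00046 rms 7.813074658716088e-05 end x 0.006863092321017266
seam world x= [0.19946484 0.57663542] ang 78.71955391001701
wood z 0.030644426710073225 end of board:
[[0.0069, 0.1423], [0.0065, 0.1409], [0.0053, 0.1429], [0.0049, 0.1413], [0.0041, 0.1414], [0.003, 0.1426], [-0.0052, 0.172], [-0.006, 0.1718]]
flange 1958 z [0.12101757 0.12424814 0.12558955] tool y range -0.022006563829754137 0.022050938175645553 x max 0.021940564010348017
407.24981610515636 231.7090097149019
```

View pics/s2c.png

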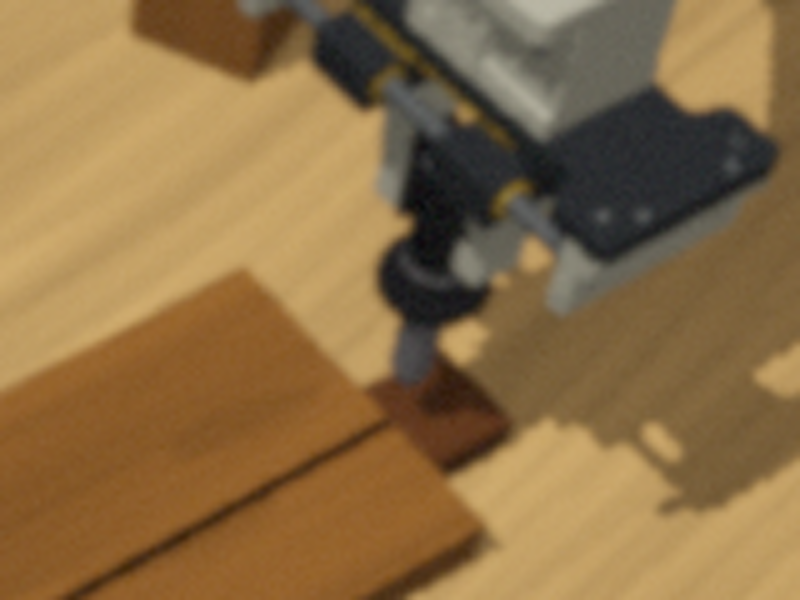

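The scene crop shows the probe held upright, with its tip just before the seam's end over the square dog, in line with the seam. I'll lower it to 5 mm above the wood and start the sweep.

To row units: 0.021 m is 0.0263, 0.019 m is 0.0238.

Emit:
{"name": "drive_effector", "arguments": {
  "ticks": {"rows":[[0,0,0.0088,0,0.02],[0,0,0.0175,0,0.02],[0,0,0.0238,0,0.02],[0,0,0.0263,0,0.02],[0,0,0.0263,0,0.02],[0,0,0.0263,0,0.02]]}
}}

```text
clock: 7.5
tool_pos: [0.6059, 0.1505, 0.1507]
orientation: [-180.0, 0.0, -101.3]
force: [-0.9, -0.5, -1.6]
opening: 0.0279
gripper_force: 30.0
```

Emit:
{"name": "drive_effector", "arguments": {
  "ticks": {"rows":[[0.0025,0,0,0,0.02],[0.0069,0,0,0,0.02],[0.0113,0,0,0,0.02],[0.0159,0,0,0,0.02],[0.0206,0,0,0,0.02],[0.0253,0,0,0,0.02],[0.03,0,0,0,0.02],[0.0346,0,0,0,0.02]]}
}}

```text
clock: 8.5
tool_pos: [0.6003, 0.1231, 0.1505]
orientation: [180.0, -0.0, -101.3]
force: [1.0, -0.3, -1.1]
opening: 0.0276
gripper_force: 30.0
```

Run:
```python
from plant import ctrl, optics, close_job, get_obs
o=get_obs();p=o['tool_pos'];print(p,o['orientation'],p[0]-.5753-.2010*p[1])
```

```text
[0.60026023 0.12309628 0.15054171] [ 1.79998113e+02 -3.02194693e-03 -1.01337047e+02] 0.0002178756254804584
```

To row units: 0.03 m is 0.0375, 0.02625 m is 0.0328.

Emit:
{"name": "drive_effector", "arguments": {
  "ticks": {"rows":[[0.0047,0,0,0,0.02],[0.0094,0,0,0,0.02],[0.0141,0,0,0,0.02],[0.0188,0,0,0,0.02],[0.0234,0,0,0,0.02],[0.0281,0,0,0,0.02],[0.0328,0,0,0,0.02],[0.0375,0,0,0,0.02]]},
  "only": "tool|force:"
}}

```text
tool_pos: [0.5944, 0.0937, 0.1506]
force: [0.5, 0.1, -1.3]
gripper_force: 30.0
```

Emit:
{"name": "drive_effector", "arguments": {
  "ticks": {"rows":[[0.0047,0,0,0,0.02],[0.0094,0,0,0,0.02],[0.0141,0,0,0,0.02],[0.0188,0,0,0,0.02],[0.0234,0,0,0,0.02],[0.0281,0,0,0,0.02],[0.0328,0,0,0,0.02],[0.0375,0,0,0,0.02]]},
  "only": "tool|force:"
}}

```text
tool_pos: [0.5885, 0.0643, 0.1506]
force: [-0.7, -1.2, -1.4]
gripper_force: 30.0
```

Emit:
{"name": "drive_effector", "arguments": {
  "ticks": {"rows":[[0.0047,0,0,0,0.02],[0.0094,0,0,0,0.02],[0.0141,0,0,0,0.02],[0.0188,0,0,0,0.02],[0.0234,0,0,0,0.02],[0.0281,0,0,0,0.02],[0.0328,0,0,0,0.02],[0.0375,0,0,0,0.02]]},
  "only": "tool|force:"
}}

```text
tool_pos: [0.5826, 0.0349, 0.1506]
force: [-0.3, 0.1, -1.3]
gripper_force: 30.0
```

Run:
```python
from h import *
from plant import ctrl, optics, close_job, get_obs
o=get_obs();p=o['tool_pos'];print(p,o['orientation'],p[0]-.5753-.2010*p[1])
s=optics.snapshot('wrist')
Rt=Ro.from_euler('xyz',o['orientation'],degrees=True).as_matrix()
g=s['frame'].sum(2).astype(float);pts=[]
for y in range(5,222,3):
    xs=np.arange(310,331);v=g[y,xs];w=np.clip(np.median(v)*.7-v,0,None);pts.append(((w*xs).sum()/w.sum(),y))
T=(onplane(s,pts,.0295,o)-p)@Rt;c=np.polyfit(T[:,0],T[:,1],1);print('seam tool y',c,(T[:,1]-np.polyval(c,T[:,0])).std())
yy,xx=np.mgrid[60:180,250:440];Q=cloud(s,np.c_[xx.ravel(),yy.ravel()],o);print('wood z',np.median(Q[:,2]))
```

```text
[0.58257937 0.03486543 0.15057742] [-1.79998494e+02 -1.23846686e-03 -1.01333443e+02] 0.00027141915501420043
seam tool y [-0.00151976 -0.00076079] 4.286979867902591e-05
wood z 0.030640406236055212
```

To row units: 0.03 m is 0.0375, -0.0003 m is -0.0004.

Emit:
{"name": "drive_effector", "arguments": {
  "ticks": {"rows":[[0.0047,0,0,0,0.02],[0.0094,-0.0001,0,0,0.02],[0.0141,-0.0001,0,0,0.02],[0.0188,-0.0001,0,0,0.02],[0.0234,-0.0003,0,0,0.02],[0.0281,-0.0003,0,0,0.02],[0.0328,-0.0004,0,0,0.02],[0.0375,-0.0004,0,0,0.02]]},
  "only": "tool|force:"
}}

```text
tool_pos: [0.5769, 0.0054, 0.1506]
force: [0.3, 0.2, -0.7]
gripper_force: 30.0
```

Emit:
{"name": "drive_effector", "arguments": {
  "ticks": {"rows":[[0.0047,0,0,0,0.02],[0.0094,0,0,0,0.02],[0.0141,0,0,0,0.02],[0.0188,0,0,0,0.02],[0.0234,0,0,0,0.02],[0.0281,0,0,0,0.02],[0.0328,0,0,0,0.02],[0.0375,0,0,0,0.02]]},
  "only": "tool|force:"
}}

```text
tool_pos: [0.5711, -0.024, 0.1506]
force: [0.7, -0.3, -1.3]
gripper_force: 30.0
```

Emit:
{"name": "drive_effector", "arguments": {
  "ticks": {"rows":[[0.0047,0,0,0,0.02],[0.0094,0,0,0,0.02],[0.0141,0,0,0,0.02],[0.0188,0,0,0,0.02],[0.0234,0,0,0,0.02],[0.0281,0,0,0,0.02],[0.0328,0,0,0,0.02],[0.0375,0,0,0,0.02]]},
  "only": "tool|force:"
}}

```text
tool_pos: [0.5652, -0.0534, 0.1506]
force: [0.1, 0.0, -1.4]
gripper_force: 30.0
```

Run:
```python
from h import *
from plant import ctrl, optics, close_job, get_obs
o=get_obs();p=o['tool_pos'];print(p,o['orientation'],p[0]-.5753-.2010*p[1])
s=optics.snapshot('wrist')
Rt=Ro.from_euler('xyz',o['orientation'],degrees=True).as_matrix()
g=s['frame'].sum(2).astype(float);pts=[]
for y in range(110,222,3):
    xs=np.arange(310,331);v=g[y,xs];w=np.clip(np.median(v)*.7-v,0,None);pts.append(((w*xs).sum()/w.sum(),y))
T=(onplane(s,pts,.0295,o)-p)@Rt;c=np.polyfit(T[:,0],T[:,1],1);print('seam tool y',c,(T[:,1]-np.polyval(c,T[:,0])).std())
v=np.arange(10,220);e=(cloud(s,np.c_[np.full(210,280),v],o)-p)@Rt;k=(abs(e[:,2]-.12)<.005);print('board end x',e[k,0].max(), 'tz',np.median(e[k,2]))
```

```text
[ 0.56515907 -0.0534342   0.15056004] [ 1.79998559e+02 -9.87355810e-05 -1.01338238e+02] 0.0005993463577107332
seam tool y [-0.00130708 -0.00045975] 2.8054654957936386e-05
board end x 0.09417223152394816 tz 0.11986844687587066
```

To row units: 0.03 m is 0.0375, 0.0075 m is 0.0094.

Emit:
{"name": "drive_effector", "arguments": {
  "ticks": {"rows":[[0.0047,0,0,0,0.02],[0.0094,0,0,0,0.02],[0.0141,0,0,0,0.02],[0.0188,0,0,0,0.02],[0.0234,0,0,0,0.02],[0.0281,0,0,0,0.02],[0.0328,0,0,0,0.02],[0.0375,0,0,0,0.02]]},
  "only": "tool|force:"
}}

```text
tool_pos: [0.5593, -0.0829, 0.1506]
force: [1.2, -0.7, -0.5]
gripper_force: 30.0
```

Emit:
{"name": "drive_effector", "arguments": {
  "ticks": {"rows":[[0.0047,0,0,0,0.02],[0.0094,0,0,0,0.02],[0.0141,0,0,0,0.02],[0.0188,0,0,0,0.02],[0.0234,0,0,0,0.02],[0.0281,0,0,0,0.02],[0.0328,0,0,0,0.02],[0.0375,0,0,0,0.02]]},
  "only": "tool|force:"
}}

```text
tool_pos: [0.5534, -0.1123, 0.1505]
force: [0.1, 0.1, -0.5]
gripper_force: 30.0
```

Emit:
{"name": "drive_effector", "arguments": {
  "ticks": {"rows":[[0.0047,0,0,0,0.02],[0.0094,0,0,0,0.02],[0.0141,0,0,0,0.02],[0.0188,0,0,0,0.02],[0.0234,0,0,0,0.02],[0.0281,0,0,0,0.02],[0.0328,0,0,0,0.02],[0.0375,0,0,0,0.02]]},
  "only": "tool|force:"
}}

```text
tool_pos: [0.5475, -0.1417, 0.1506]
force: [0.0, -0.4, -0.6]
gripper_force: 30.0
```

Emit:
{"name": "drive_effector", "arguments": {
  "ticks": {"rows":[[0.0047,0,0,0,0.02],[0.0081,0,0,0,0.02],[0.01,0,0,0,0.02],[0.01,0,0,0,0.02]]},
  "only": "tool|force:|clock"
}}

```text
clock: 18.1
tool_pos: [0.5459, -0.1494, 0.1505]
force: [-0.6, 0.3, -1.3]
gripper_force: 30.0
```

Run:
```python
from h import *
from plant import ctrl, optics, close_job, get_obs
o=get_obs();p=o['tool_pos'];print(p,o['orientation'],p[0]-.5753-.2010*p[1])
print('back to rest xy',shift(o,[.373,.3023,p[2]]))
s=optics.snapshot('wrist');print(cv2.imwrite('pics/w3.png',s['frame'][:,:,::-1]))
```

```text
[ 0.54593131 -0.14935814  0.15054162] [ 1.79998974e+02  9.26218456e-04 -1.01344061e+02] 0.0006522934314413323
back to rest xy [-4.08818784e-01  2.58394110e-01  1.12357793e-05]
True
```

View pics/w3.png

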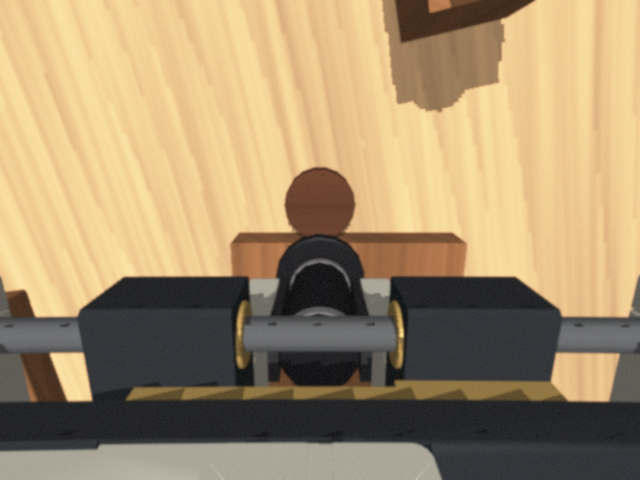

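The wrist view shows the tip past the panel's far edge (row about 245) at the round dog (320,203), in line with it, so the whole seam is covered. Now back to the rest.

To row units: -0.0755 m is -0.0944, -0.03 m is -0.0375.

Emit:
{"name": "drive_effector", "arguments": {
  "ticks": {"rows":[[0,0,-0.0125,0,0.02],[0,0,-0.0375,0,0.02],[0,0,-0.0625,0,0.02],[0,0,-0.085,0,0.02],[0,0,-0.0944,0,0.02]]},
  "only": "tool"
}}

```text
tool_pos: [0.5465, -0.1492, 0.2278]
```

Emit:
{"name": "drive_effector", "arguments": {
  "ticks": {"rows":[[-0.015,0.01,0,0,0.02],[-0.045,0.0288,0,0,0.02],[-0.0813,0.0513,0,0,0.02],[-0.1188,0.075,0,0,0.02],[-0.1563,0.0988,0,0,0.02],[-0.1938,0.1225,0,0,0.02],[-0.2313,0.1463,0,0,0.02],[-0.2688,0.17,0,0,0.02]]},
  "only": "tool"
}}

```text
tool_pos: [0.4535, 0.0894, 0.2254]
```

Emit:
{"name": "drive_effector", "arguments": {
  "ticks": {"rows":[[-0.0375,0.0238,0,0,0.02],[-0.075,0.0475,0,0,0.02],[-0.1125,0.0713,0,0,0.02],[-0.15,0.095,0,0,0.02],[-0.1875,0.1188,0,0,0.02],[-0.2175,0.1375,0,0,0.02],[-0.2363,0.1488,0,0,0.02],[-0.2425,0.1531,0,0,0.02]]},
  "only": "tool"
}}

```text
tool_pos: [0.3723, 0.303, 0.2257]
```

Emit:
{"name": "drive_effector", "arguments": {
  "ticks": {"rows":[[0,0,0,0,0.02],[0,0,0,0,0.02],[0,0,0,0,0.02]]}
}}

```text
clock: 21.15
tool_pos: [0.3731, 0.3019, 0.2261]
orientation: [-180.0, 0.0, -101.4]
force: [0.0, 0.2, -0.9]
opening: 0.0274
gripper_force: 30.0
```

Run:
```python
from h import *
from plant import ctrl, optics, close_job, get_obs
o=get_obs();p=o['tool_pos'];print(p,o['orientation'],shift(o,[.373,.3028,.127]))
s=optics.snapshot('wrist');cv2.imwrite('pics/w4.png',s['frame'][:,:,::-1])
s=optics.snapshot('scene');f=s['frame'];cv2.imwrite('pics/s4c.png',cv2.resize(f[60:200,290:460,::-1],None,fx=4,fy=4,interpolation=cv2.INTER_CUBIC))
```

```text
[0.37312904 0.30194098 0.22610587] [-1.79999813e+02  7.37951219e-04 -1.01388922e+02] [-0.00081534  0.00029645  0.09910587]
```

View pics/s4c.png

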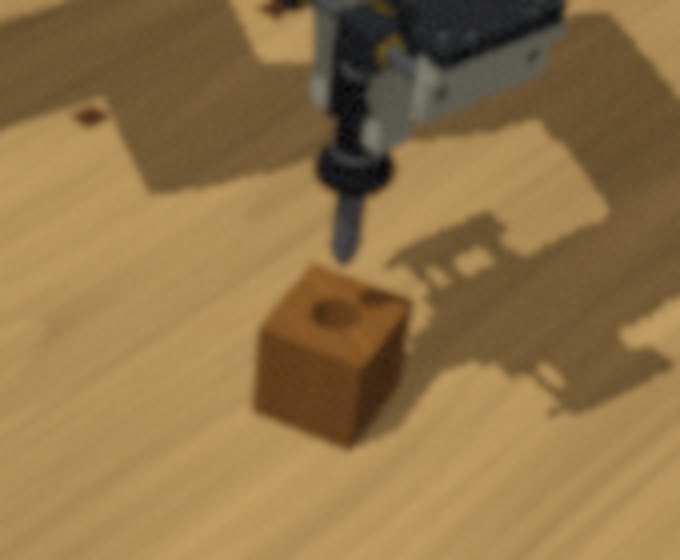

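The scene crop shows the probe upright above the hole (335,312 in the crop). Lowering it.

To row units: 0.097 m is 0.1213, 0.096 m is 0.12.

Emit:
{"name": "drive_effector", "arguments": {
  "ticks": {"rows":[[-0.0006,0.0003,0.025,0,0.02],[-0.0006,0.0003,0.0438,0,0.02],[-0.0006,0.0003,0.0625,0,0.02],[-0.0006,0.0003,0.0813,0,0.02],[-0.0006,0.0003,0.1,0,0.02],[-0.0006,0.0003,0.1125,0,0.02],[-0.0006,0.0003,0.12,0,0.02],[-0.0006,0.0003,0.1213,0,0.02]]}
}}

```text
clock: 22.25
tool_pos: [0.3728, 0.3031, 0.1288]
orientation: [180.0, -0.0, -101.3]
force: [0.3, -0.5, -1.2]
opening: 0.0272
gripper_force: 30.0
```

Emit:
{"name": "drive_effector", "arguments": {
  "ticks": {"rows":[[0,0,0.0013,0,0.02],[0,0,0.0025,0,0.02],[0,0,0.0034,0,0.02],[0,0,0.0034,0,0.02],[0,0,0.0034,0,0.02]]}
}}

```text
clock: 22.88
tool_pos: [0.3728, 0.3032, 0.1265]
orientation: [-180.0, 0.0, -101.3]
force: [-0.3, 0.2, -0.9]
opening: 0.0276
gripper_force: 30.0
```

To row units: 0.0004 m is 0.0005.

Emit:
{"name": "drive_effector", "arguments": {
  "ticks": {"rows":[[0,0,0.0005,0,0.02],[0,0,0.0005,0,0.04],[0,0,0.0005,0,0.088],[0,0,0.0005,0,0.088],[0,0,0.0005,0,0.088],[0,0,0.0005,0,0.088],[0,0,0.0005,0,0.088],[0,0,0.0005,0,0.088]]}
}}

```text
clock: 23.88
tool_pos: [0.3728, 0.3031, 0.1259]
orientation: [180.0, -0.0, -101.3]
force: [0.5, 0.1, 0.2]
opening: 0.087
gripper_force: 0.0
```

Emit:
{"name": "drive_effector", "arguments": {
  "ticks": {"rows":[[0,0,-0.0125,0,0.088],[0,0,-0.0375,0,0.088],[0,0,-0.075,0,0.088],[0,0,-0.125,0,0.088],[0,0,-0.1563,0,0.088],[0,0,-0.1563,0,0.088],[0,0,-0.1563,0,0.088]]}
}}

```text
clock: 24.75
tool_pos: [0.3725, 0.3028, 0.2509]
orientation: [180.0, 0.0, -101.3]
force: [-1.2, -0.1, -0.8]
opening: 0.0876
gripper_force: 0.0
```

Run:
```python
from h import *
from plant import ctrl, optics, close_job, get_obs
o=get_obs();p=o['tool_pos']
s=optics.snapshot('wrist');cv2.imwrite('pics/w5.png',s['frame'][:,:,::-1])
yy,xx=np.mgrid[150:275,255:385];uv=np.c_[xx.ravel(),yy.ravel()];P=cloud(s,uv,o)
for lo,hi in [(.135,.165),(.0745,.085)]:
    m=(P[:,2]>lo)&(P[:,2]<hi);print(m.sum(),P[m].mean(0),np.median(P[m,2]),cv2.minEnclosingCircle(np.float32(P[m,:2])))
```

```text
1499 [0.37275413 0.30233609 0.14750255] 0.14824364879714258 ((0.3730287551879883, 0.30413296818733215), 0.014698382467031479)
1008 [0.37142153 0.29551808 0.07840245] 0.07847650649783972 ((0.372972697019577, 0.3039461076259613), 0.022826502099633217)
```

View pics/w5.png

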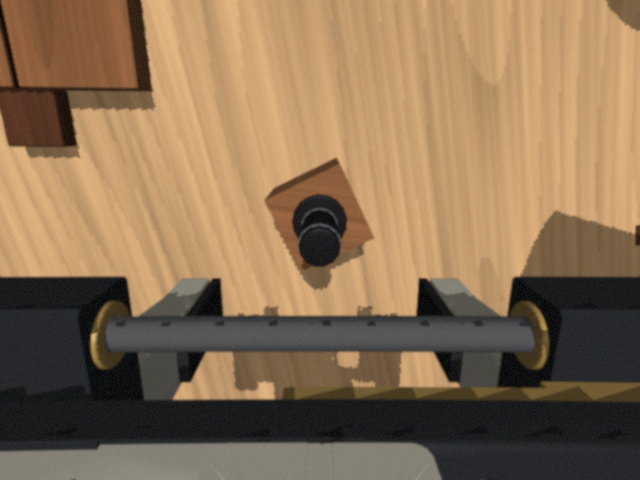

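The wrist view shows the probe back in its rest: handle top at (320,245) and z = 0.148, flange at z = 0.078, as at the start. The fingers are open and clear of it, so I'm handing in.

```bash
python3 -c "
from plant import ctrl, optics, close_job, get_obs
print(close_job())"
```

```text
the job is handed in; nothing more can be done
None
```

I guided the probe along the whole seam from the square dog to the round one at about 3 cm/s, with the tip about 5 mm above the wood, put it back upright and fully seated in its rest, released it, and handed in the job at about 25 s.

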